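# Thread the hinge pin of a dental articulator

### The job

The upper frame of the articulator is sitting on its casts with its hinge knuckle too far forward in the bracket. Gently slide it back until the knuckle comes up against the bracket and the holes line up, then take the hinge pin from the instrument rest and thread it, from either side, through both ears and the knuckle until its head is fully home, and let go. Feel your way and force nothing, keep the upper frame sitting on its casts, and leave the other things on the bench alone.

Things in the scene. Friction and masses are not known exactly. Their poses are not given: they have to be found in the camera images.
- lower: Lower frame of a dental articulator with stone cast and wax rim (flat top at z 56 mm): aluminium, 144 mm long (x -78 to +66), 66 wide, stands fast. Origin: middle of its underside. -x is its front, +x its hinge end, z up. Two rear posts carry the hinge bracket, an upright fork open to the front, with two ears and a web across its back. Nothing stands outside y = +-33 mm.
- slot_front (a point): Point fixed to the lower frame, 40 mm from its origin along x and 95 mm above the bench, midway between the ears; axes of lower. The ears' bores (9.5 mm wide, along y, at this height) lie 2 to 18 mm behind it (+x): the bracket was clamped by hand in a slot and where it stands is NOT measured. Ears 8 mm thick, inner faces at y +-21, outer at +-29 mm, top 13 mm above the bores.
- upper_bore (a point): Middle of the upper frame's hinge knuckle, on its bore axis; y along the bore, -x to its front, z up. The knuckle is a tube 18 mm thick, 40 mm long, bored 9.5 mm. It stands between the ears, 1 mm free at either side and at the height of their bores, but 5 to 24 mm too far forward. Slid back (+x) until it butts against the web, it is in line with the ears' bores and goes no farther.
- upper: The whole upper frame (origin and axes of upper_bore): loose, 0.3 to 0.6 kg, an arm along x over a cast whose flat wax rim rests on the lower rim and slides there easily, with 0.5 to 1.5 N of friction when nothing presses it down. The ears guide the knuckle sideways.
- knob_grip (a point): Grip point on the axis of the dark upright knurled knob on the upper frame, 8 mm below its top and 62 mm ahead of the bore; axes of upper_bore. The knob is 22 mm thick and 28 mm tall and stands on the frame's arm (34 mm wide there), whose top lies 20 mm below this point: fingertips must not reach lower than 19 mm below it.
- pin: Hinge pin, steel, 50 g, 99 mm long: dark knurled head 16 mm thick and 30 long, bright shank 8 mm thick and 64 long, then a nose tapering to 6 mm over 5 mm. Origin on its axis at the underside of the head; x towards the nose.
- pin_grip (a point): Middle of the pin's head, on its axis; x along the pin to its nose. The pin lies level, axis 32 mm above the bench, in one of three grooves (40 mm apart) of a white instrument rest 56 x 120 mm, 36 mm tall. The head hangs free, 5 mm out from the rest's edge, to be gripped across from above.
- pin_tip (a point): Tip of the pin's nose, 84 mm from pin_grip; same axes.
- pin_mid (a point): Point on the pin's axis, 29 mm along the shank from the underside of the head, 44 mm from pin_grip; same axes. When the pin is fully home, its head lies against the outer face of an ear and this point falls on upper_bore, to within the 1 mm of side play.
- wax_knife: wooden-handled wax knife (handle 8 mm thick, 100 mm long, then a flat blade; 150 mm in all), lying in a groove of the instrument rest beside the hinge pin; origin on its axis at the height of the pin's axis; x runs towards its working end. To be left alone.
- brush: wooden brush (handle 8 mm thick, 110 mm long; 148 mm in all), lying in a groove of the instrument rest beside the hinge pin; origin on its axis at the height of the pin's axis; x runs towards its working end. To be left alone.
- spare_cast: spare stone cast, about 60 x 58 mm and 34 mm tall, origin under its middle. To be left alone.
- dish: white porcelain mixing dish, 68 mm wide, 20 mm tall, origin under its middle. To be left alone.
- bottle: white plastic bottle, 60 mm wide, 130 mm tall, origin under its middle. To be left alone.
- jar: amber glass jar, 60 mm wide, 75 mm tall, origin under its middle. To be left alone.
- screwdriver: small screwdriver with a black handle, 150 mm long, lying on the bench. To be left alone.
Mind the look-alikes: they are no part of the job. Leave any turquoise look-alike of the brush alone.

How it is judged:
By the outcome, as a careful person would: the job done as asked, in the order asked, and still so for the second after the job is handed in, with the robot touching nothing.
It also fails if it takes over 72 s, if anything falls off the work surface, if the arm or the gripper's body presses on something with over 40 N, if the wrist force passes 120 N, or if a joint passes its speed limit or range.

### The arm

A 6-joint arm with a two-finger parallel gripper is mounted at the origin on the work surface. World frame = base frame: x ahead of the robot, y to its left, z up, the work surface at z = 0. Lengths are in mm, angles in rad, forces in N, time in s.
With the tool pointing down it reaches from about 350 to 950 mm from the base axis. Payload 17.4 kg.
Tool frame: the origin (TCP) lies at the very end of the fingers, on their centre line; the grasp point (between the pads) lies manip.grip_depth behind it (manip.grip_depth is the distance from the TCP to the grasp point, in mm); z points along the fingers, y is the line along which they close (so a half turn about z gives the same grasp; the last joint's range is limited). The gripper opens to 93 mm and grips with 3 to 60 N. Pads are 15 mm wide; open, the fingers measure 128 mm over their backs; the gripper's body (75 mm by 188 mm) begins 65 mm behind the grasp point.
Start: joints at [-1.363, 0.116, 1.442, -0, 1.584, -0.038], TCP at [164.239, -654.719, 184.946] pointing down, gripper open.
Joint ranges: [-2.83, 2.83], [-0.83, 2.19], [0.07, 2.5], [-1.14, 4.28], [0.01, 3], [-2.97, 2.97]. Speed limits (rad/s): [1.89, 1.89, 2.22, 3.14, 3.14, 3.14].

### API

Orientations are given as a rotation vector (axis times angle).
In Python, from rig import manip gives the robot as it stands. Calls block until the motion is done:
- manip.move_ptp(position, orientation): joint-space move of the TCP to a pose.
- manip.move_l(position, vel=150, frame=None): straight line of the TCP; frame=None keeps the orientation; vel is the mean speed in mm/s.
- manip.goto_joints(angles): joint-space move.
- manip.command_gripper(opening, f_grip=None): finger opening in mm; f_grip is the grip in N (None keeps the last); returns when the fingers have stopped.
- manip.hold(seconds).
- manip.inverse_kinematics(position, orientation): joint angles nearest the present ones, or None.
- manip.snapshot(name): name is "scene" or "top"; returns the picture (480x640x3 uint8, red, green, blue); there is no depth.
- manip.calibration(name): a dict with "fov_y" (degrees; the focal length in pixels is half the picture's height over the tangent of half this angle, whatever the lens; pixels are square), "cx", "cy" (the principal point, pixels), "T" (4x4, takes a point from camera to world coordinates). Camera axes: x right, y up, looking along -z (the intrinsics and any distortion apply to the point x, -y, -z); pixel columns grow to the right and rows downward; lengths in mm; the calibration is good to about 2 mm. A picture is of the moment at which its call begins. calibration takes no time and is no camera call.
A pose or a line that the arm cannot do raises manip.Unreachable and nothing moves.
- manip.finish_job(): hands the job in; it is judged then, once.
Readings, each from a call of its own:
- manip.current_time_s(): time.
- manip.current_joint_pos(): joint angles.
- manip.current_dq(): joint speeds.
- manip.current_effort(): joint torques, N m.
- manip.current_eef_pos(): TCP position.
- manip.current_orientation(): TCP orientation.
- manip.current_ft_force(): force on the tool from outside, world axes, zero at the start.
- manip.current_ft_torque(): the same for the moment, N m.
- manip.current_opening(): finger opening in mm.
- manip.current_gripper_force(): force on a finger pad.
Only numpy, scipy, OpenCV 4.12 (cv2) and the standard library are available. Lean on these libraries where they do the work, as an engineer would, in place of code of your own. Each camera call takes 0.05 s, during which the arm holds its last target. There are 200 camera calls.

## Working session

There is one attempt and no reset: what is moved stays moved. The work goes in short steps, each a Python script; the robot and the scene stay as the last script left them, time stands still between calls to the robot, and variables do not carry over. Pictures are saved under pics/ and viewed, at most 10 in all, crops included, and the job is handed in when it is done.

```bash
ls; mkdir -p pics
python3 - <<'E'
from rig import manip
import cv2
for n in("scene","top"):
    cv2.imwrite(f"pics/{n}0.png",manip.snapshot(n)[:,:,::-1]); c=manip.calibration(n); print(n,c)
print(manip.grip_depth,manip.current_orientation(),manip.current_opening(),manip.current_time_s())
E
```

```text
pics
scene {'fov_y': 44.05546769106887, 'cx': 328.81626015156513, 'cy': 248.10098552844912, 'T': array([[-5.66838917e-01, -5.27149924e-01,  6.33092884e-01,
         1.32327492e+03],
       [ 8.23822169e-01, -3.59657025e-01,  4.38136803e-01,
         5.20687227e+02],
       [-3.26747926e-03,  7.69908944e-01,  6.38145392e-01,
         8.93149508e+02],
       [ 0.00000000e+00,  0.00000000e+00,  0.00000000e+00,
         1.00000000e+00]])}
top {'fov_y': 53.9131476288864, 'cx': 324.79632636750995, 'cy': 235.6206544913447, 'T': array([[ 2.02003000e-02,  9.86813216e-01, -1.60597708e-01,
         3.61628085e+02],
       [-9.99659529e-01,  2.25887596e-02,  1.30603615e-02,
        -1.18105816e+01],
       [ 1.65158404e-02,  1.60279206e-01,  9.86933535e-01,
         1.22418768e+03],
       [ 0.00000000e+00,  0.00000000e+00,  0.00000000e+00,
         1.00000000e+00]])}
18.8 [-3.11684146e+00 -3.84919505e-01  1.37506438e-04] 92.84987718452325 0.1
```

View pics/scene0.png

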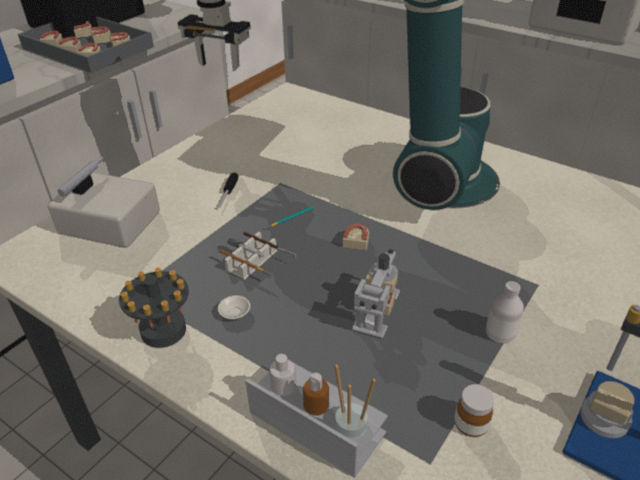

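View pics/top0.png

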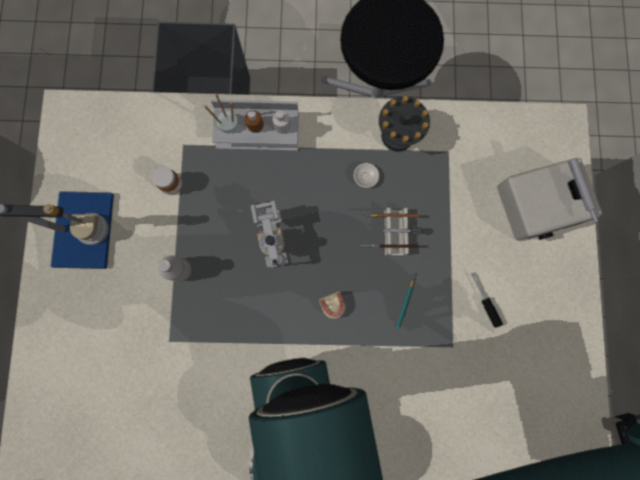

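The scene view shows the articulator at about (375,295) and the rest at (250,255). In the top view they are at (268,235) and (397,230). I'll enlarge both from each camera.

Run:
```python
import cv2,numpy as np
t=cv2.imread("pics/top0.png");s=cv2.imread("pics/scene0.png")
r=lambda im,x,y,w,h,k:cv2.resize(im[y:y+h,x:x+w],None,fx=k,fy=k,interpolation=cv2.INTER_CUBIC)
cv2.imwrite("pics/rest.png",np.vstack([r(t,350,190,100,75,4)[:300],r(s,210,220,100,75,4)]))
cv2.imwrite("pics/art.png",np.hstack([r(t,235,190,80,100,5),r(s,340,240,80,100,5)]))
a=np.hstack([r(t,350,195,100,75,4),r(s,210,220,100,75,4)])
b=np.hstack([r(t,240,195,100,75,4),r(s,335,240,80,100,3)[:300,:240]])
cv2.imwrite("pics/rest.png",a)
```

```text
(no output)
```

View pics/rest.png

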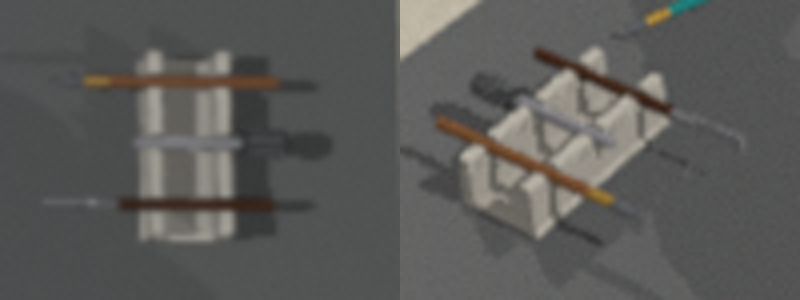

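View pics/art.png

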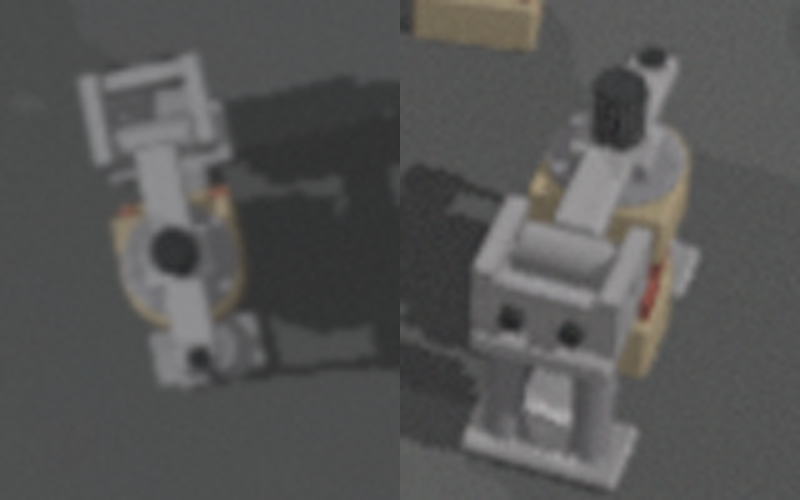

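```bash
cat > h.py <<'E'
import numpy as np
from rig import manip
def ray(n,px):
    c=manip.calibration(n); f=240/np.tan(np.radians(c["fov_y"]/2)); T=c["T"]
    d=T[:3,:3]@np.array([(px[0]-c["cx"])/f,-(px[1]-c["cy"])/f,-1]); return T[:3,3],d/np.linalg.norm(d)
def at_z(n,px,z):
    o,d=ray(n,px); return o+d*(z-o[2])/d[2]
def tri(a,b):
    (o1,d1),(o2,d2)=ray("top",a),ray("scene",b)
    s=np.linalg.lstsq(np.c_[d1,-d2],o2-o1,rcond=None)[0]; p,q=o1+s[0]*d1,o2+s[1]*d2
    return (p+q)/2,np.linalg.norm(p-q)
up=lambda u,v,k,x0,y0:((u+.5)/k-.5+x0,(v+.5)/k-.5+y0)
E
python3 - <<'E'
from h import *
np.set_printoptions(precision=1,suppress=True)
A=lambda u,v:up(u,v,5,235,190); AS=lambda u,v:up(u-400,v,5,340,240)
R=lambda u,v:up(u,v,4,350,195); RS=lambda u,v:up(u-400,v,4,210,220)
for n,a,b in [("knobtop",A(174,249),AS(619,84)),("webR",A(199,53),AS(474,268)),("webL",A(80,77),AS(622,303)),
 ("pintip",R(133,143),RS(615,146)),("pinhead_under",R(242,143),RS(517,98)),("headend",R(288,143),RS(475,83))]: print(n,*tri(a,b))
for n,u,v,z in [("webR",199,53,108),("webL",80,77,108)]: print(n,at_z("top",A(u,v),z))
for n,u in [("tip",133),("under",242),("end",288)]: print(n,at_z("top",R(u,143),32))
for n,u,v in [("tip",615,146),("under",517,98),("end",475,83)]: print(n,at_z("scene",RS(u,v),32))
for n,u,v in [("webR",474,268),("webL",622,303)]: print(n,at_z("scene",AS(u,v),108))
E
```

```text
knobtop [527.9 102.3 131.8] 1.606135495595597
webR [627.3  97.4 107.6] 0.470239450833032
webL [613.6 154.2 109.4] 0.6568635340506916
pintip [ 573.1 -176.9   30.2] 0.36664238305336105
pinhead_under [ 574.5 -247.1   33.4] 1.5274439263555935
headend [ 575.9 -277.7   31.3] 2.514343024605028
webR [627.4  97.2 108. ]
webL [614.1 154.1 108. ]
tip [ 572.7 -176.5   32. ]
under [ 574.3 -246.8   32. ]
end [ 575.  -276.4   32. ]
tip [ 574.7 -175.7   32. ]
under [ 573.5 -249.2   32. ]
end [ 576.8 -278.4   32. ]
webR [627.5  97.9 108. ]
webL [612.1 153.8 108. ]
```

Run:
```python
from h import *
import cv2
def rect(n,cx,cy,w,h,z,s=4):
    im=cv2.cvtColor(cv2.imread(f"pics/{n}0.png"),cv2.COLOR_BGR2GRAY).astype(np.float32)
    xs,ys=np.meshgrid(np.arange(cx-h/2,cx+h/2,1/s),np.arange(cy-w/2,cy+w/2,1/s),indexing="ij")
    c=manip.calibration(n);f=240/np.tan(np.radians(c["fov_y"]/2));T=c["T"]
    P=np.stack([xs,ys,np.full_like(xs,z)],-1)-T[:3,3]; P=P@T[:3,:3]
    m=np.float32
    return cv2.remap(im,m(c["cx"]-f*P[...,0]/P[...,2]),m(c["cy"]+f*P[...,1]/P[...,2]),cv2.INTER_CUBIC)
for n in("top","scene"):
  for nm,a in [("web",(620,126,64,22,108)),("ears+web",(612,124,74,50,108)),("shank",(574,-210,60,14,32))]:
    g=cv2.GaussianBlur(rect(n,*a),(0,0),5); gx,gy=np.gradient(g)
    m=np.hypot(gx,gy); th=np.arctan2(gy,gx)
    ang=np.arange(-30,30,.25); e=[ (m**2*np.exp(-(((np.degrees(th)-t+45)%90-45)/4)**2/2)).sum() for t in ang]
    z=(m**4*np.exp(4j*th)).sum(); print(n,nm,ang[np.argmax(e)],np.degrees(np.angle(z))/4)
```

```text
top web 16.5 15.027356
top ears+web 14.0 13.929428
top shank 1.25 3.8541977
scene web 13.25 17.333866
scene ears+web 13.5 15.267752
scene shank -1.0 42.488068
```

```bash
cat >> h.py <<'E'
from scipy.spatial.transform import Rotation as Ro
YAW=np.radians(13.75); X=np.array([np.cos(YAW),np.sin(YAW),0]); Y=np.array([-X[1],X[0],0]); Z=np.array([0,0,1.])
def ori(cl):  # tool down, closing line along cl; the half turn nearer mid-range of joint 6
    best=None
    for s in(1,-1):
        y=s*np.array(cl); z=-Z; o=Ro.from_matrix(np.c_[np.cross(y,z),y,z]).as_rotvec()
        q=manip.inverse_kinematics([550,0,200],o)
        if q is not None and (best is None or abs(q[5])<best[0]): best=(abs(q[5]),o)
    return best[1]
def st(m=""): print(m,"t%.1f"%manip.current_time_s(),"p",np.round(manip.current_eef_pos(),2),"F",np.round(manip.current_ft_force(),2),"op %.2f gf %.1f"%(manip.current_opening(),manip.current_gripper_force()))
E
python3 - <<'E'
from h import *
A=lambda u,v:up(u,v,5,235,190); AS=lambda u,v:up(u-400,v,5,340,240)
print(tri(A(199,357),AS(654,57)))
o=ori(X); print(o)
k=np.array([527.9,102.3,0])
manip.command_gripper(44)
manip.move_ptp(k+Z*185,o); st(); print(manip.current_joint_pos())
manip.move_l(k+Z*111,vel=60); st("down")
manip.command_gripper(18,f_grip=4); st("grip")
E
```

```text
(array([479.71932511,  91.58009121, 107.34319349]), np.float64(0.39388660812582793))
[1.9395539  2.47138323 0.        ]
 t4.0 p [528.06 101.75 184.97] F [ 0.21  0.15 -0.62] op 44.19 gf 0.0
[ 1.42969788e-01 -1.85238900e-01  1.73511731e+00 -6.96566542e-05
  1.59178701e+00 -9.60242588e-02]
down t5.4 p [528.09 102.33 111.42] F [ 0.13  0.81 -0.04] op 44.33 gf 0.0
grip t6.0 p [527.9  102.28 110.98] F [0.29 0.33 0.01] op 18.19 gf 0.0
```

Run:
```python
from h import *
import cv2
st(); print(Ro.from_rotvec(manip.current_orientation()).as_matrix().round(2))
t=manip.snapshot("top")[:,:,::-1];s=manip.snapshot("scene")[:,:,::-1]
r=lambda im,x,y,w,h,k:cv2.resize(im[y:y+h,x:x+w],None,fx=k,fy=k,interpolation=cv2.INTER_CUBIC)
cv2.imwrite("pics/g1.png",np.hstack([r(t,235,190,80,100,5),r(s,340,240,80,100,5)]))
```

```text
t6.0 p [527.9  102.28 110.98] F [0.29 0.33 0.01] op 18.19 gf 0.0
[[-0.24  0.97 -0.  ]
 [ 0.97  0.24 -0.  ]
 [-0.   -0.   -1.  ]]
```

View pics/g1.png

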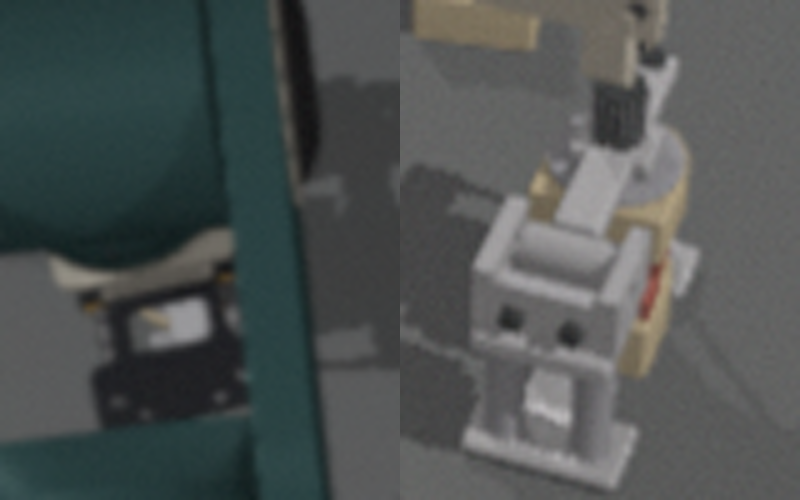

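```bash
cat >> h.py <<'E'
def proj(n,P):
    c=manip.calibration(n);f=240/np.tan(np.radians(c["fov_y"]/2));T=c["T"];p=T[:3,:3].T@(np.array(P)-T[:3,3])
    return np.array([c["cx"]-f*p[0]/p[2],c["cy"]+f*p[1]/p[2]])
E
python3 - <<'E'
from h import *
p=np.array([527.9,102.3,0])
for n,q in [("knobtop",p+Z*131.8),("tcp",p+Z*111),("near finger in",p+X*9+Z*111),("near finger out",p+X*26+Z*111),("far",p-X*9+Z*111)]:
    print(n,(proj("scene",q)-[340,240])*5+[400,0])
E
```

```text
knobtop [618.90122055  82.01368531]
tcp [615.99542348 121.59808729]
near finger in [609.45819926 135.56581333]
near finger out [596.9123309  162.37187757]
far [622.46168881 107.78197516]
```

Run:
```python
from h import *
p=np.array([164.239,-654.719,184.946]); R=Ro.from_rotvec([-3.11684146e+00,-3.84919505e-01,1.37506438e-04]).as_matrix()
for d in(0,20,-20): print(d,[proj("scene",p+R@[0,s*46.5,d]).round(1) for s in(1,-1)])
import cv2
s=cv2.imread("pics/scene0.png"); g=manip.snapshot("scene")[:,:,::-1]
r=lambda im,x,y,w,h,k:cv2.resize(im[y:y+h,x:x+w],None,fx=k,fy=k,interpolation=cv2.INTER_CUBIC)
cv2.imwrite("pics/g2.png",np.hstack([r(s,170,0,100,100,4),r(g,325,190,100,100,4)]))
```

```text
0 [array([206.7,  75.4]), array([235.5,  80. ])]
20 [array([207.7,  82. ]), array([236.3,  86.7])]
-20 [array([205.8,  68.8]), array([234.8,  73.3])]
```

View pics/g2.png

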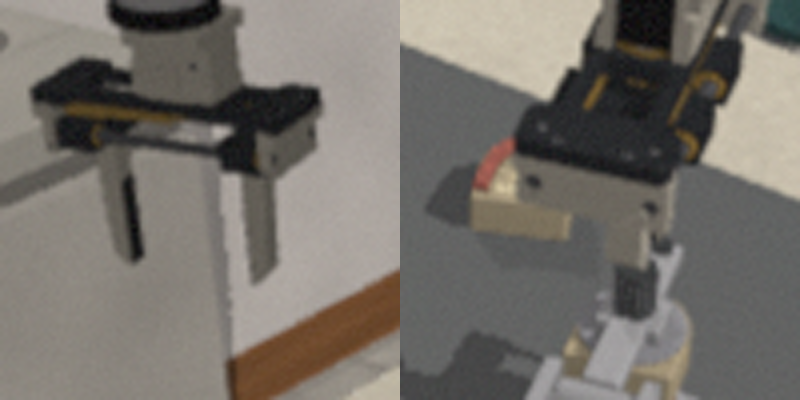

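The pictures show the visible fingertips about 30 mm above the reported TCP, both at the start and now, and the fingers closed on nothing above the knob. I'll measure this by lightly touching the knob top.

Run:
```python
from h import *
st()
p=np.array(manip.current_eef_pos()); f0=np.array(manip.current_ft_force())
for i in range(1,17):
    manip.move_l(p-Z*i,vel=20); f=np.array(manip.current_ft_force())-f0
    if np.linalg.norm(f)>1.8:
        manip.hold(.1); f=np.array(manip.current_ft_force())-f0
        if np.linalg.norm(f)>1.8: break
st("end"); print(f)
if np.linalg.norm(f)>1.8: manip.move_l(p-Z*(i-2),vel=20); st("up")
```

```text
t6.2 p [527.88 102.3  110.99] F [-0.26  0.63 -0.18] op 18.10 gf 0.0
end t9.3 p [528.05 102.29  99.51] F [-2.03 -0.72  6.44] op 17.63 gf 2.7
[-1.76712992 -1.35175943  6.6233818 ]
up t9.5 p [527.9  102.31 100.99] F [ 1.03 -0.34  1.04] op 17.75 gf 0.0
```

Run:
```python
from h import *
k=np.array([527.9,102.3,0])
manip.command_gripper(44); st("open")
for z in(97,91,85,80): 
    manip.move_l(k+Z*z,vel=50); f=np.array(manip.current_ft_force())
    if abs(f).max()>2.5: break
st("down")
if abs(f).max()<2.5: manip.command_gripper(18,f_grip=4); st("grip"); manip.hold(.2); st()
```

```text
open t10.2 p [527.86 102.28 100.95] F [-0.1   0.03  0.02] op 43.74 gf 0.0
down t11.2 p [527.69 102.28  79.6 ] F [ 0.12 -0.01  0.59] op 44.09 gf 0.0
grip t11.7 p [527.97 102.35  80.1 ] F [ 0.97 -0.04  0.57] op 21.65 gf 4.0
 t11.9 p [527.97 102.28  80.09] F [0.47 0.6  1.46] op 21.62 gf 4.0
```

Run:
```python
from h import *
p=np.array([527.9,102.3,80.]); fx0=np.mean([np.array(manip.current_ft_force())@X for _ in range(3)])
L=[]
d=0
while d<26:
    d+=.7; manip.move_l(p+X*d,vel=25); f=np.array(manip.current_ft_force())@X
    L.append((round(d,1),round(f,1)))
    if f<-3: 
        manip.hold(.1); f=np.array(manip.current_ft_force())@X; L.append(("c",round(f,1)))
        if f<-3: break
print(fx0,L); st(); print((np.array(manip.current_eef_pos())-p)@X)
```

```text
0.5954630718481024 [(0.7, np.float64(-1.2)), (1.4, np.float64(-1.4)), (2.1, np.float64(-1.5)), (2.8, np.float64(-1.0)), (3.5, np.float64(-1.2)), (4.2, np.float64(-1.1)), (4.9, np.float64(-1.3)), (5.6, np.float64(-2.4)), (6.3, np.float64(-2.0)), (7.0, np.float64(-1.6)), (7.7, np.float64(-1.1)), (8.4, np.float64(-1.5)), (9.1, np.float64(-0.9)), (9.8, np.float64(-1.7)), (10.5, np.float64(-2.4)), (11.2, np.float64(-0.9)), (11.9, np.float64(-1.2)), (12.6, np.float64(-0.6)), (13.3, np.float64(-1.5)), (14.0, np.float64(-1.2)), (14.7, np.float64(-1.8)), (15.4, np.float64(-3.4)), ('c', np.float64(-4.4))]
 t17.5 p [542.66 105.93  79.99] F [-4.12 -1.5   5.7 ] op 21.89 gf 4.0
15.199578508284963
```

Run:
```python
from h import *
import cv2
manip.command_gripper(40); st("open")
p=np.array(manip.current_eef_pos())
manip.move_l(p+Z*75,vel=150); st("up")
# hover over the pin head, closing across it
a=np.radians(91); o=ori([np.sin(a),-np.cos(a),0]); print(o)
manip.command_gripper(27)
manip.move_ptp([575,-262,95],o); st("pin"); print(manip.current_joint_pos())
cv2.imwrite("pics/top1.png",manip.snapshot("top")[:,:,::-1])
cv2.imwrite("pics/scene1.png",manip.snapshot("scene")[:,:,::-1])
t=cv2.imread("pics/top1.png");s=cv2.imread("pics/scene1.png")
r=lambda im,x,y,w,h,k:cv2.resize(im[y:y+h,x:x+w],None,fx=k,fy=k,interpolation=cv2.INTER_CUBIC)
cv2.imwrite("pics/v2.png",np.vstack([np.hstack([r(t,235,190,80,60,5),r(s,340,240,80,60,5)]),np.hstack([r(t,350,195,100,70,4),r(s,210,200,100,70,4)])]))
```

```text
open t18.0 p [542.84 105.96  79.94] F [0.76 0.44 0.15] op 39.98 gf 0.0
up t18.7 p [542.57 105.94 154.04] F [ 0.43 -0.56 -0.02] op 39.93 gf 0.0
[2.2019714  2.24074237 0.        ]
pin t20.5 p [ 575.39 -261.09   95.36] F [ 0.45  0.68 -0.71] op 27.23 gf 0.0
[-4.66480501e-01  6.04004630e-02  1.64689221e+00  2.39676591e-04
  1.43389938e+00 -4.85015063e-01]
```

View pics/v2.png

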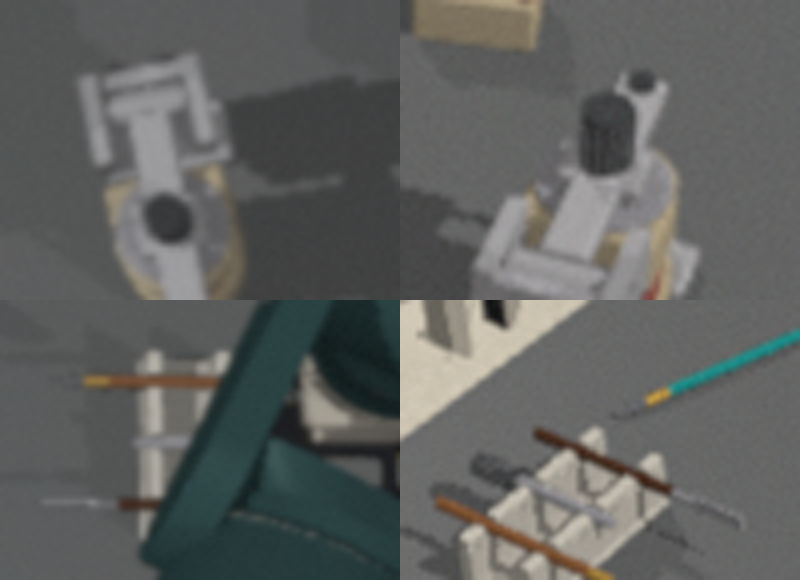

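The knuckle now lies along the web (top crop, y≈95–105). The pin is still the middle item, with its bright shank and thick dark head (scene crop about (490,470)). It differs from the orange-ferruled brush, the dark wax knife and the turquoise look-alike. Next I'll grip its head, allowing for the 32 mm tip offset.

Run:
```python
from h import *
p=np.array([575,-262,0.])
for z in(40,15,5,0,-5,-10):
    manip.move_l(p+Z*z,vel=70); f=np.array(manip.current_ft_force())
    if abs(f).max()>3: break
st("down")
if abs(f).max()<3:
    manip.command_gripper(12,f_grip=5); manip.hold(.1); st("grip5")
    manip.command_gripper(12,f_grip=15); manip.hold(.1); st("grip15")
```

```text
down t23.1 p [ 574.79 -261.89  -10.43] F [-0.17 -0.43  0.29] op 27.14 gf 0.0
grip5 t23.6 p [ 575.07 -262.03   -9.88] F [-0.64 -0.61  0.16] op 15.69 gf 4.9
grip15 t23.9 p [ 575.07 -262.05   -9.91] F [ 1.81 -0.91  0.78] op 15.71 gf 14.8
```

Run:
```python
from h import *
import cv2
manip.move_l([575,-262,5],vel=60); manip.move_l([575,-262,120],vel=200); st("lift")
manip.move_ptp(X*614.2-Y*156+Z*110,ori(X)); manip.move_l(X*614.2-Y*156+Z*53.1,vel=100); manip.hold(.2); st("stage")
s=manip.snapshot("scene")[:,:,::-1]; t=manip.snapshot("top")[:,:,::-1]
cv2.imwrite("pics/s3.png",s);cv2.imwrite("pics/t3.png",t)
r=lambda im,x,y,w,h,k:cv2.resize(im[y:y+h,x:x+w],None,fx=k,fy=k,interpolation=cv2.INTER_CUBIC)
cv2.imwrite("pics/v3.png",np.hstack([r(t,235,180,100,100,4),r(s,310,220,100,100,4)]))
for d in(44,84): print(proj("scene",X*614.2+Y*(d-156)+Z*95),proj("top",X*614.2+Y*(d-156)+Z*95))
```

```text
lift t25.0 p [ 574.51 -261.75  118.43] F [-0.24 -0.02 -1.16] op 15.65 gf 14.8
stage t27.0 p [634.03  -5.53  53.83] F [-0.91  0.26 -0.36] op 15.81 gf 14.8
[329.38497288 284.56630995] [299.33680243 203.66609131]
[348.62460709 289.52359384] [283.3269885 207.0881886]
```

View pics/v3.png

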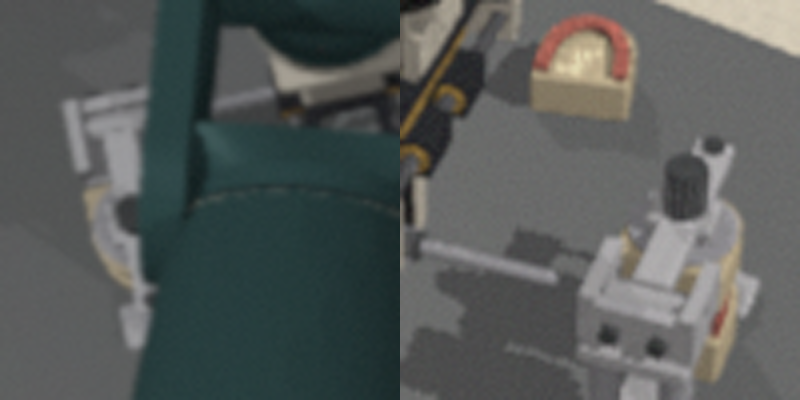

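```bash
cat > ins.py <<'E'
from h import *
def insert(g,s,z,gend,step=1.5,lim=5.):
    F=lambda:np.array(manip.current_ft_force())
    f0=np.mean([F() for _ in range(4)],0); L=[]
    while g<gend:
        g+=step; manip.move_l(X*s+Y*g+Z*z,vel=45); f=F()-f0; a,b,c=-f@Y,f@X,f[2]
        if max(a,abs(b),abs(c))>2.5: L.append([round(float(v),1) for v in(g,a,b,c)])
        if abs(b)>2.5: s+=.15*np.sign(b)
        if abs(c)>2.5: z+=.15*np.sign(c)
        if a>lim:
            manip.hold(.08); a=-(F()-f0)@Y
            if a>lim: print("stop",a); break
    print(L); print("g %.1f s %.2f z %.2f"%(g,s,z)); st()
    return g,s,z
E
python3 -c "
from ins import *
insert(-156,614.2,53.1,-68)"
```

```text
stop 7.718395484944457
[[-139.5, -0.1, 2.7, -0.1], [-136.5, 8.8, 2.0, -0.9]]
g -136.5 s 614.35 z 53.10
 t30.4 p [629.5   12.57  53.3 ] F [ 2.49 -7.04  0.64] op 15.11 gf 14.9
```

Run:
```python
from h import *
F=lambda:np.array(manip.current_ft_force())
s0,z0=614.2,53.1
manip.move_l(X*s0-Y*140.5+Z*z0,vel=45); manip.hold(.1); f0=np.mean([F() for _ in range(4)],0); st("back")
ok=False
for ds,dz in [(1,0),(2,0),(1,-1.2),(1,1.2),(0,-1.5),(0,1.5),(-1.2,0),(-1.2,-1.2),(-1.2,1.2),(-2.2,0),(2.2,-1.5),(2.2,1.5)]:
    s,z=s0+ds,z0+dz
    manip.move_l(X*s-Y*140.5+Z*z,vel=45)
    for g in(-138.5,-137,-135.5,-134,-132.5):
        manip.move_l(X*s+Y*g+Z*z,vel=30); f=F()-f0
        if -f@Y>3: break
    else: ok=True
    print(ds,dz,g,"ax %.1f X %.1f Z %.1f"%(-f@Y,f@X,f[2]))
    if ok: break
    if manip.current_time_s()>40: break
st()
```

```text
back t30.7 p [629.92   9.66  53.03] F [ 0.23 -0.55 -0.63] op 15.61 gf 14.9
1 0 -132.5 ax -1.5 X 1.0 Z -0.4
 t32.2 p [629.04  17.63  53.09] F [ 0.86  1.16 -1.06] op 15.10 gf 14.8
```

```bash
python3 -c "
from ins import *
insert(-132.5,615.2,53.1,-68,lim=4.5)"
```

```text
stop 9.323992289789476
[[-68.0, 9.3, -3.7, 1.5]]
g -68.0 s 615.05 z 53.10
 t43.1 p [613.7  79.1  53.1] F [ 0.69 -8.48  0.44] op 15.60 gf 15.0
```

Run:
```python
from h import *
import cv2
manip.command_gripper(28); manip.hold(.2); st("open")
manip.move_l(np.array(manip.current_eef_pos())+Z*90,vel=120)
manip.move_ptp([500,-300,200],ori(X)); st("away")
s=manip.snapshot("scene")[:,:,::-1]; t=manip.snapshot("top")[:,:,::-1]
r=lambda im,x,y,w,h,k:cv2.resize(im[y:y+h,x:x+w],None,fx=k,fy=k,interpolation=cv2.INTER_CUBIC)
cv2.imwrite("pics/v4.png",np.hstack([r(t,235,180,80,100,5),r(s,340,230,80,100,5)]))
```

```text
open t43.7 p [613.73  80.21  53.11] F [ 0.15 -0.15 -0.06] op 28.04 gf 0.0
away t46.1 p [ 500.44 -299.23  199.73] F [-0.17  0.61 -0.76] op 27.84 gf 0.0
```

View pics/v4.png

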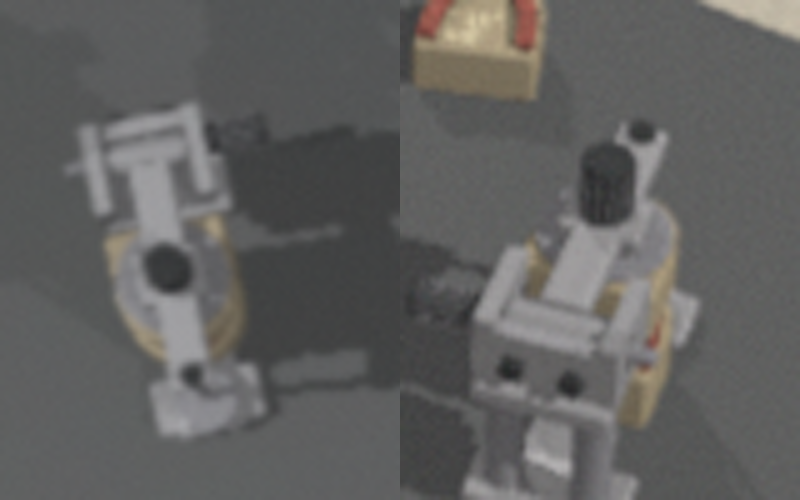

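Run:
```python
from h import *
for t in(-85,-55,14): print(t,(proj("top",X*614.7+Y*t+Z*95)-[235,180])*5)
```

```text
-85 [267.47108554 128.89823628]
-55 [207.32150443 141.75385754]
14 [ 68.37149189 171.45130018]
```

The final view shows the head against the ear (crop 205–268) and the nose out at 65. Projecting a fully home pin gives 207, 267 and 68, so it is home.

```bash
python3 -c "
from rig import manip
print(manip.finish_job(), manip.current_time_s())"
```

```text
the job is handed in; nothing more can be done
the job is handed in; nothing more can be done
```

The job is handed in at about 46 s: I slid the upper frame back until the knuckle stopped against the web, pushed the hinge pin through both ears and the knuckle until its head met the ear, then let go and moved clear. Contact forces stayed around 9 N or less; the pin's nose first hit the ear and went in after a 1 mm sideways shift.

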